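# Find the full tin by its weight and hold it up; stand the other two in the refill tray

## Task

Three closed steel tins with wooden lids look exactly alike, but only one is still full: heft them to find the heaviest by feel. Stand the other two upright in the two free places of the low wooden refill tray (keep the tins upright, put them down, do not drop them), and finish holding the heaviest tin upright in the gripper with its underside at least 15 cm above the worktop: do not put it down or let it go. Leave the jar in the tray and everything else on the worktop where it is.

Things in the scene. Friction and masses are not known exactly. Their poses are not given: they have to be found in the camera images.
- tin_a: one of three like tins: closed round canister on the worktop, steel body, flat wooden lid flush with it, 66 mm across, 110 mm tall; origin at the centre of its underside, z up. Contents packed, not shifting. Each weighs 0.20 to 0.70 kg; the heaviest is at least 0.24 kg heavier than either other; the two lighter ones differ by under 0.18 kg; which is which varies and cannot be seen
- tin_b: one of three like tins: closed round canister on the worktop, steel body, flat wooden lid flush with it, 66 mm across, 110 mm tall; origin at the centre of its underside, z up. Contents packed, not shifting. Each weighs 0.20 to 0.70 kg; the heaviest is at least 0.24 kg heavier than either other; the two lighter ones differ by under 0.18 kg; which is which varies and cannot be seen
- tin_c: one of three like tins: closed round canister on the worktop, steel body, flat wooden lid flush with it, 66 mm across, 110 mm tall; origin at the centre of its underside, z up. Contents packed, not shifting. Each weighs 0.20 to 0.70 kg; the heaviest is at least 0.24 kg heavier than either other; the two lighter ones differ by under 0.18 kg; which is which varies and cannot be seen
- tray: the low wooden refill tray, fixed: 318 mm long (its x) by 120 mm wide (its y), walls 30 mm high, 6 mm thick, floor 6 mm thick; two cross walls make three places in a row along its x, each 98 x 108 mm inside; a steel hand grip at each end stands out 18 mm, 37 mm high; origin at the centre of its underside
- tray_place0 (a point): centre of the first (towards the tray's -x end, nearest the robot) place of the tray, on its floor (6 mm above the worktop); axes as the tray's
- tray_place1 (a point): centre of the middle place of the tray, on its floor (6 mm above the worktop); axes as the tray's
- tray_place2 (a point): centre of the third (towards the tray's +x end, farthest from the robot) place of the tray, on its floor (6 mm above the worktop); axes as the tray's
- jar: an amber glass jar with a brass lid, 66 mm across and 93 mm tall, full and closed, standing in one of the tray's three places (which one differs); the other two places are free; origin at the centre of its underside; bystander
- mug: white mug, 80 mm across and 92 mm tall with a handle on its own +y side, standing on the worktop; origin at the centre of its underside; bystander
- salt: small glass salt shaker with steel top, 42 mm across, 78 mm tall, among the tins; origin at the centre of its underside; bystander
- mill: dark wooden pepper mill, 54 mm across, 129 mm tall, near the tins; origin at the centre of its underside; bystander
- spoon: steel spoon 140 mm long lying flat beyond the pepper mill; origin in its middle, x along it; bystander
- bowl: small blue ceramic bowl, 104 mm across, 45 mm tall, to the right; origin at the centre of its underside; bystander
- teabox: cardboard box of tea bags, 80 x 130 x 62 mm, to the left of the tray; origin at the centre of its underside; bystander

How it is judged (in metres and radians):
At the end, for the whole second after the job is handed in: Heaviest tin held by the fingers, still and upright (14 degrees), underside over 145 mm above the worktop; both lighter tins upright on the tray floor, let go, at rest, within 30 mm of the centre of a place, each loading the tray with less than 5 N (the heaviest would exceed it) (((height (world z) of tin_a above 0.145 m and contact force between tin_a and the fingers above 1 N and angle between tin_a's own z axis and vertical below 0.25 rad and linear speed of tin_a below 0.05 m/s and (horizontal distance between tin_b and tray_place0 below 0.03 m or horizontal distance between tin_b and tray_place1 below 0.03 m or horizontal distance between tin_b and tray_place2 below 0.03 m) and height (world z) of each of tin_b, tin_c below 0.015 m and angle between each of tin_b, tin_c's own z axis and vertical below 0.1 rad and linear speed of each of tin_b, tin_c below 0.03 m/s and contact force between tin_b and tray between 1 and 5 N and contact force between each of tin_b, tin_c and the arm below 0.1 N and contact force between each of tin_b, tin_c and the fingers below 0.1 N and (horizontal distance between tin_c and tray_place0 below 0.03 m or horizontal distance between tin_c and tray_place1 below 0.03 m or horizontal distance between tin_c and tray_place2 below 0.03 m) and contact force between tin_c and tray between 1 and 5 N) or (height (world z) of tin_b above 0.145 m and contact force between tin_b and the fingers above 1 N and angle between tin_b's own z axis and vertical below 0.25 rad and linear speed of tin_b below 0.05 m/s and (horizontal distance between tin_a and tray_place0 below 0.03 m or horizontal distance between tin_a and tray_place1 below 0.03 m or horizontal distance between tin_a and tray_place2 below 0.03 m) and height (world z) of each of tin_a, tin_c below 0.015 m and angle between each of tin_a, tin_c's own z axis and vertical below 0.1 rad and linear speed of each of tin_a, tin_c below 0.03 m/s and contact force between tin_a and tray between 1 and 5 N and contact force between each of tin_a, tin_c and the arm below 0.1 N and contact force between each of tin_a, tin_c and the fingers below 0.1 N and (horizontal distance between tin_c and tray_place0 below 0.03 m or horizontal distance between tin_c and tray_place1 below 0.03 m or horizontal distance between tin_c and tray_place2 below 0.03 m) and contact force between tin_c and tray between 1 and 5 N) or (height (world z) of tin_c above 0.145 m and contact force between tin_c and the fingers above 1 N and angle between tin_c's own z axis and vertical below 0.25 rad and linear speed of tin_c below 0.05 m/s and (horizontal distance between tin_a and tray_place0 below 0.03 m or horizontal distance between tin_a and tray_place1 below 0.03 m or horizontal distance between tin_a and tray_place2 below 0.03 m) and height (world z) of each of tin_a, tin_b below 0.015 m and angle between each of tin_a, tin_b's own z axis and vertical below 0.1 rad and linear speed of each of tin_a, tin_b below 0.03 m/s and contact force between tin_a and tray between 1 and 5 N and contact force between each of tin_a, tin_b and the arm below 0.1 N and contact force between each of tin_a, tin_b and the fingers below 0.1 N and (horizontal distance between tin_b and tray_place0 below 0.03 m or horizontal distance between tin_b and tray_place1 below 0.03 m or horizontal distance between tin_b and tray_place2 below 0.03 m) and contact force between tin_b and tray between 1 and 5 N))); the arm keeps its last pose, push and grip.
It fails at once if the jar in the tray is moved more than 20 mm, or any other bystander (mug, salt shaker, pepper mill, spoon, bowl, tea box) more than 30 mm, or one is tipped over (distance of jar from where it was at the start of the episode above 0.02 m or distance of any of mug, salt, mill, spoon, bowl, teabox from where it was at the start of the episode above 0.03 m or angle between any of jar, mug, salt, mill's own z axis and vertical above 0.4 rad).
It fails at once if a tin is tipped by more than 45 degrees (angle between any of tin_a, tin_b, tin_c's own z axis and vertical above 0.79 rad).
It fails at once if a tin is dropped (falls free, out of the fingers, faster than 0.6 m/s: some 20 mm of fall) ((linear speed of tin_a above 0.6 m/s and contact force between tin_a and the fingers below 0.05 N) or (linear speed of tin_b above 0.6 m/s and contact force between tin_b and the fingers below 0.05 N) or (linear speed of tin_c above 0.6 m/s and contact force between tin_c and the fingers below 0.05 N)).
It also fails if it takes over 72 s, if anything falls off the work surface, if the arm or the gripper's body presses on something with over 40 N, if the wrist force passes 120 N, or if a joint passes its speed limit or range.

## Robot

A 6-joint arm with a two-finger parallel gripper is mounted at the origin on the work surface. World frame = base frame: x ahead of the robot, y to its left, z up, the work surface at z = 0. Lengths are in mm, angles in rad, forces in N, time in s.
With the tool pointing down it reaches from about 325 to 850 mm from the base axis. Payload 15.5 kg.
Tool frame: the origin (TCP) lies at the very end of the fingers, on their centre line; the grasp point (between the pads) lies 19 mm behind it; z points along the fingers, y is the line along which they close (so a half turn about z gives the same grasp; the last joint's range is limited). The gripper opens to 91 mm and grips with 3 to 60 N. Pads are 32 mm wide; open, the fingers measure 118 mm over their backs; the gripper's body (76 mm by 178 mm) begins 60 mm behind the grasp point.
Start: joints at [-1.399, 0.494, 1.345, -0, 1.302, -0.096], TCP at [164.78, -602.888, 213.915] pointing down, gripper open.
Joint ranges: [-2.91, 2.91], [-0.82, 2.16], [0.22, 2.67], [-1.22, 4.37], [0.12, 2.79], [-3.08, 3.08]. Speed limits (rad/s): [1.89, 1.89, 2.57, 3.01, 3.01, 3.01].

## Interface

Orientations are given as a unit quaternion [w, x, y, z].
In Python, from bench import manip, camrig, readout gives the robot as it stands (manip), with the cameras (camrig) and the readings (readout).
- The arm moves only by the shell command python3 shift.py 'ROWS' [OPENING] [FORCE]. ROWS is rows parted by semicolons, their numbers by spaces, 1 to 8 of them, each of 6 numbers: dx, dy, dz in mm, then a rotation vector rx, ry, rz in rad; each row shifts and turns the commanded pose from where the row before left it, along the tool's axes as they then stand; what a row does not reach is not made up. A row lasts 1/12 s, in which the tool goes at most 41.7 mm and 0.125 rad, less where a joint would pass 70% of its speed; a pose out of reach is approached as far as the arm can. OPENING is the opening from 0.0 (shut) to 1.0 (fully open), set as the command begins (- or left out keeps the last). The fingers move at their own pace and stop on an object; FORCE is the grip in N (left out, the last holds). Time passes only in rows, so rows that do not move let the fingers close. It prints the time, the measured TCP pose, the force, the opening and the grip force at its end.
- readout.get_obs(): the state, without advancing time (a new reading comes with each control period).
- camrig.capture(name): name is "scene" or "top"; returns a dict with "pixels" (480x640x3 uint8, red, green, blue), "range_z" (480x640 float32, mm along the optical axis (not along the pixel's ray), 0 where there is no reading), "intrinsics" (3x3 intrinsics, pixels), "dist" ([k1, k2, p1, p2, k3] as OpenCV has them; the pictures are not rectified), "world_to_cam" (4x4, takes a point from world to camera coordinates). Camera axes: x right, y down, z forward; pixel columns grow to the right and rows downward; lengths in mm; the calibration is good to about 2 mm. A picture is of the moment at which its call begins.
- manip.close_job(): hands the job in; it is judged then, once.
The state is a dict: "t": time; "joints": joint angles; "joint_velocities": joint speeds; "joint_efforts": joint torques, N m; "tool_pos": TCP position; "tcp_rot": TCP orientation; "force": force on the tool from outside, world axes, zero at the start; "torque": the same for the moment, N m; "finger_gap": opening from 0.0 (shut) to 1.0 (fully open); "gripper_force": force on a finger pad.
Only numpy, scipy, OpenCV 4.12 (cv2) and the standard library are available. Lean on these libraries where they do the work, as an engineer would, in place of code of your own. Each camera call takes 0.05 s, during which the arm holds its last target. There are 200 camera calls.

## Working session

There is one attempt and no reset: what is moved stays moved. The work goes in short steps, Python scripts to look and compute and a shell command to move; the robot and the scene stay as the last step left them, time stands still between calls to the robot, and variables do not carry over. Pictures are saved under pics/ and viewed, at most 10 in all, crops included, and the job is handed in when it is done.

```bash
ls; mkdir -p pics
python3 - <<'E'
from bench import manip, camrig, readout
import cv2,numpy as np
o=readout.get_obs();print(o)
for n in("scene","top"):
    c=camrig.capture(n);np.savez("pics/"+n+".npz",**c);cv2.imwrite(f"pics/{n}0.png",c["pixels"][:,:,::-1])
    print(c["intrinsics"],c["dist"],c["world_to_cam"])
E
```

```text
bench.py
pics
shift.py
{'t': 0.0, 'joints': array([-1.39947344e+00,  4.94207682e-01,  1.34612879e+00, -7.42921415e-06,
        1.30250618e+00, -9.54994544e-02]), 'joint_velocities': array([ 2.63471695e-04,  1.33589374e-05,  2.54321553e-04, -1.82794148e-04,
        7.32108261e-05,  1.48205315e-03]), 'joint_efforts': array([-2.58054897e-03, -8.78821921e+01, -3.81854582e+01,  7.03807804e-02,
        5.31002437e-02, -4.47570710e-05]), 'tool_pos': array([ 164.72757456, -602.5039907 ,  213.32383116]), 'tcp_rot': array([-6.24415347e-04,  9.91113597e-01,  1.33016720e-01, -2.72676830e-05]), 'force': array([-0.29548264, -0.29154997,  0.66072047]), 'torque': array([-0.02306729,  0.04877415,  0.03341333]), 'gripper_force': 0.0, 'finger_gap': 1.0013297080407002}
[[526.83006527   0.         327.35668703]
 [  0.         526.83006527 230.310107  ]
 [  0.           0.           1.        ]] [0.0241925 0.        0.        0.        0.       ] [[-2.44912126e-01  9.69545272e-01 -1.27358539e-04  1.37748996e+02]
 [ 8.16538598e-01  2.06191022e-01 -5.39212371e-01 -4.44780497e+02]
 [-5.22764544e-01 -1.32163641e-01 -8.42169818e-01  1.50456611e+03]
 [ 0.00000000e+00  0.00000000e+00  0.00000000e+00  1.00000000e+00]]
[[451.50342906   0.         315.41528202]
 [  0.         451.50342906 238.55795023]
 [  0.           0.           1.        ]] [-0.00825789  0.          0.          0.          0.        ] [[-8.36960202e-03 -9.99710973e-01  2.25371022e-02 -2.75023691e+01]
 [-9.92703253e-01  5.59548529e-03 -1.20453068e-01  5.52150636e+02]
 [ 1.20292148e-01 -2.33807989e-02 -9.92463167e-01  1.20465771e+03]
 [ 0.00000000e+00  0.00000000e+00  0.00000000e+00  1.00000000e+00]]
```

View pics/top0.png

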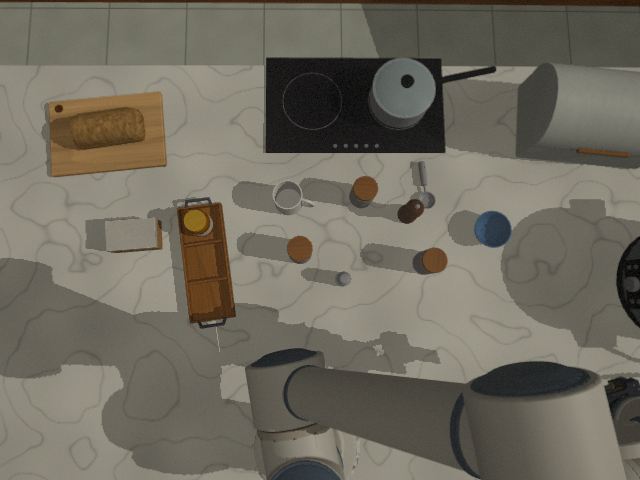

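View pics/scene0.png

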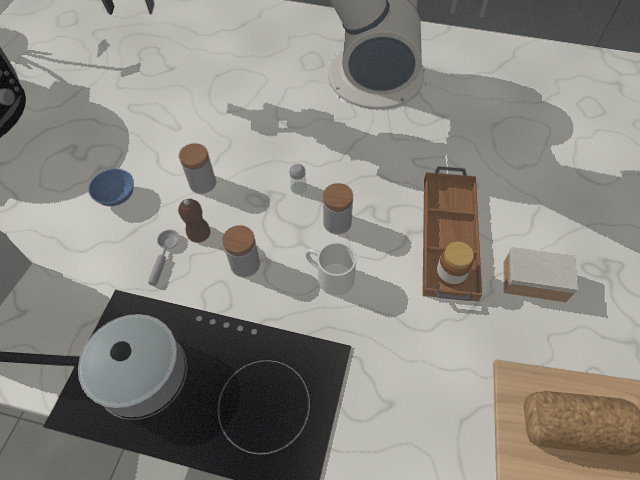

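Top view: tin lids at about (365,189), (300,249) and (433,260). The jar sits in the far place at (196,222), and the free places are at about (205,258) and (211,300). The mug is at (288,197), mill (411,210), salt (344,279), spoon (424,190) and bowl (493,228).

```bash
cat > h.py <<'E'
import numpy as np,cv2
def px2w(c,uv,z):
    n=cv2.undistortPoints(np.array(uv,float).reshape(-1,1,2),c["intrinsics"],c["dist"]).reshape(-1,2)
    T=c["world_to_cam"];R=T[:3,:3];o=-R.T@T[:3,3]
    d=np.c_[n,np.ones(len(n))]@R
    return o+d*((z-o[2])/d[:,2])[:,None]
def depthpts(c):
    v,u=np.mgrid[:480,:640];z=c["range_z"].astype(float)
    n=cv2.undistortPoints(np.c_[u.ravel(),v.ravel()].astype(float).reshape(-1,1,2),c["intrinsics"],c["dist"]).reshape(-1,2)
    P=np.c_[n,np.ones(len(n))]*z.reshape(-1,1);T=c["world_to_cam"]
    return ((P-T[:3,3])@T[:3,:3]).reshape(480,640,3)
def lids(c,zmin,zmax,region=(120,350,240,560)):
    W=depthpts(c);px=c["pixels"].astype(int)
    m=((W[...,2]>zmin)&(W[...,2]<zmax)&(c["range_z"]>0)).astype(np.uint8)
    a,b,l,r=region;k=np.zeros_like(m);k[a:b,l:r]=m[a:b,l:r]
    n,lab,st,ce=cv2.connectedComponentsWithStats(k)
    for i in range(1,n):
        if st[i,4]>60:
            s=lab==i;q=W[s];e=(q[:,:2].min(0)+q[:,:2].max(0))/2
            print(ce[i].round(1),st[i,4],"mean",q.mean(0).round(1),"mid",e.round(1),"ext",np.ptp(q[:,:2],axis=0).round(1))
E
python3 - <<'E'
from h import *
c=dict(np.load("pics/top.npz"))
lids(c,100,122,(120,350,150,560));print('low');lids(c,60,99,(120,350,150,560))
print(px2w(c,[[365,189],[300,249],[433,260]],110).round(1))
W=depthpts(c)
m=((W[...,2]>22)&(W[...,2]<34)&(c["range_z"]>0)).astype(np.uint8);m[:195]=0;m[330:]=0;m[:,:172]=0;m[:,245:]=0
P=W[m>0][:,:2];print(cv2.minAreaRect(P.astype(np.float32)),len(P))
print("corners",px2w(c,[[178,206],[221,203],[236,317],[191,323]],30).round(1))
s=dict(np.load("pics/scene.npz"))
print(px2w(s,[[195,155],[338,195],[239,239]],110).round(1))
E
for k in top; do python3 -c "
import cv2;i=cv2.imread('pics/top0.png')[180:340,160:360];cv2.imwrite('pics/crop.png',cv2.resize(i,None,fx=4,fy=3.75,interpolation=2))";done
```

```text
[538.3 139. ] 189 mean [ 807.8 -628.9  110.8] mid [ 822.1 -648.2] ext [83.3 81.6]
[365.1 188. ] 492 mean [ 675.1 -160.7  109.7] mid [ 675.3 -160.6] ext [63.6 63.6]
[414.6 207.6] 221 mean [ 622.4 -288.7  110.9] mid [ 624.6 -290.8] ext [45.8 44.9]
[299.5 248.1] 516 mean [518.3  11.5 110. ] mid [517.9  11.5] ext [64.4 64.2]
[434.3 259.9] 522 mean [ 485.8 -335.4  109.6] mid [ 485.5 -336.3] ext [62.4 64.3]
low
[533.6 142.2] 371 mean [ 810.  -632.6   79. ] mid [ 828.2 -658. ] ext [101.  101.1]
[290.2 195.2] 312 mean [662.8  36.   82.4] mid [662.9  28.1] ext [ 78.6 111.5]
[359.4 198.7] 79 mean [ 652.8 -148.8   80.6] mid [ 664.8 -157.4] ext [42.9 58.2]
[198.  222.3] 334 mean [590.  276.9  88.5] mid [593.7 281.4] ext [63.5 60.5]
[152.2 232.8] 155 mean [566.3 403.6  63.7] mid [568.6 403. ] ext [81.4 16.9]
[422.1 263.2] 90 mean [ 479.4 -311.3   79.8] mid [ 483.3 -320. ] ext [60.  33.5]
[343.5 278.2] 158 mean [ 441.7 -103.4   73.8] mid [ 441.1 -103.7] ext [34.3 34.5]
[[ 672.5 -160.3  110. ]
 [ 516.    10.2  110. ]
 [ 485.4 -331.9  110. ]]
((491.9571838378906, 270.2388000488281), (351.8283996582031, 121.44400024414062), 7.7897868156433105) 1033
corners [[645.  346.9  30. ]
 [652.9 228.9  30. ]
 [341.4 183.6  30. ]
 [326.7 303.5  30. ]]
[[ 490.8 -328.1  110. ]
 [ 520.6   13.2  110. ]
 [ 678.7 -156.9  110. ]]
```

View pics/crop.png

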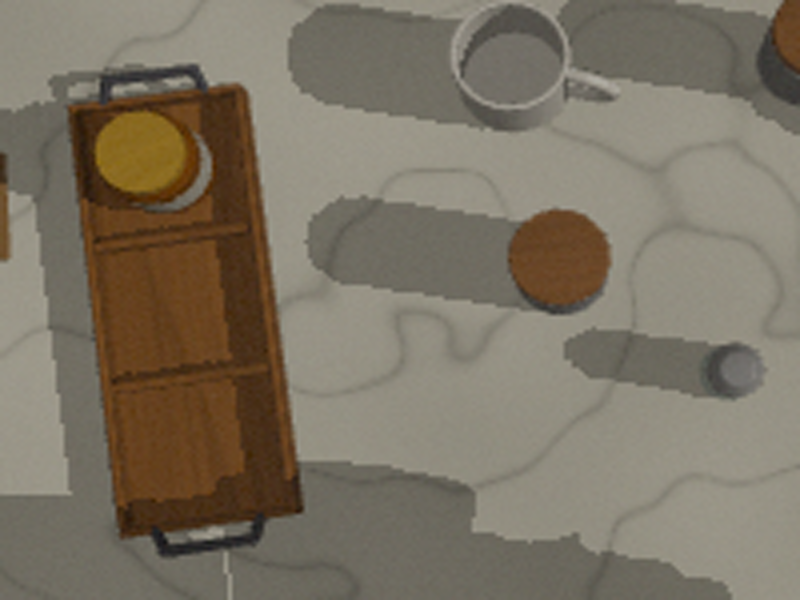

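```bash
cat > go.py <<'E'
import sys,numpy as np
from bench import manip, camrig, readout
from scipy.spatial.transform import Rotation as Ro
o=readout.get_obs();q=o["tcp_rot"];R=Ro.from_quat(np.r_[q[1:],q[0]]).as_matrix()
print("t",round(o["t"],2),"tcp",o["tool_pos"].round(1),"F",o["force"].round(2),"gap",round(o["finger_gap"],3),"gf",round(o["gripper_force"],1),
 "yaw",np.degrees(np.arctan2(R[1,0],R[0,0])).round(1),"tilt",np.degrees(np.arccos(-R[2,2])).round(2))
if len(sys.argv)>1:
    d=R.T@(np.array(sys.argv[1:4],float)-o["tool_pos"]);print("tool delta",d.round(1),"rows",(np.linalg.norm(d)/40).round(1))
E
python3 shift.py '34 -16 0 0 0 0;34 -16 0 0 0 0;34 -16 0 0 0 0;34 -16 0 0 0 0;34 -16 0 0 0 0;34 -16 0 0 0 0;34 -16 0 0 0 0;34 -16 0 0 0 0' 1.0 40
python3 shift.py '36 -16 0 0 0 0;36 -16 0 0 0 0;36 -16 0 0 0 0;0 0 0 0 0 0.125;0 0 0 0 0 0;0 0 0 0 0 0'
python3 go.py 486 -334 56
```

```text
t: 0.77
tool_pos: [394.4, -406.2, 213.8]
tcp_rot: [-0.0, 0.991, 0.133, -0.0]
force: [1.1, -0.4, 0.5]
finger_gap: 0.999
gripper_force: 0.0
t: 1.27
tool_pos: [484.7, -332.8, 213.6]
tcp_rot: [-0.0, 0.997, 0.073, -0.0]
force: [-0.5, -0.4, 0.4]
finger_gap: 1.005
gripper_force: 0.0
t 1.27 tcp [ 484.7 -332.8  213.6] F [-0.48 -0.37  0.44] gap 1.005 gf 0.0 yaw 8.3 tilt 0.04
tool delta [  1.2   1.4 157.6] rows 3.9
```

```bash
python3 shift.py '1 1 40 0 0 0;0 0 40 0 0 0;0 0 35 0 0 0;0 0 25 0 0 0;0 0 18 0 0 0;0 0 0 0 0 0;0 0 0 0 0 0'
python3 shift.py '0 0 0 0 0 0;0 0 0 0 0 0;0 0 0 0 0 0;0 0 0 0 0 0;0 0 0 0 0 0;0 0 0 0 0 0' 0.0 40
python3 go.py
python3 shift.py '0 0 -15 0 0 0;0 0 -35 0 0 0;0 0 -40 0 0 0;0 0 -40 0 0 0;0 0 -25 0 0 0;0 0 0 0 0 0;0 0 0 0 0 0'
for i in 1 2 3 4;do python3 shift.py '0 0 0 0 0 0' >/dev/null; python3 go.py;done
```

```text
t: 1.85
tool_pos: [484.9, -334.3, 55.6]
tcp_rot: [-0.001, 0.997, 0.071, -0.001]
force: [-0.2, -0.2, 0.6]
finger_gap: 1.001
gripper_force: 0.0
t: 2.35
tool_pos: [486.8, -334.7, 57.1]
tcp_rot: [0.001, 0.997, 0.071, 0.001]
force: [-0.6, -4.1, 9.8]
finger_gap: 0.728
gripper_force: 40.0
t 2.35 tcp [ 486.8 -334.7   57.1] F [-0.61 -4.05  9.79] gap 0.728 gf 40.0 yaw 8.1 tilt 0.15
t: 2.93
tool_pos: [486.2, -333.7, 211.5]
tcp_rot: [0.001, 0.997, 0.071, 0.001]
force: [-0.7, 0.6, -7.5]
finger_gap: 0.726
gripper_force: 40.0
t 3.02 tcp [ 485.2 -333.   209.2] F [-0.42 -0.42 -7.93] gap 0.724 gf 40.0 yaw 8.1 tilt 0.16
t 3.1 tcp [ 485.1 -332.9  208.7] F [-0.4   0.06 -7.29] gap 0.724 gf 40.0 yaw 8.1 tilt 0.22
t 3.18 tcp [ 485.3 -333.1  209. ] F [ 0.13 -0.36 -6.12] gap 0.726 gf 40.0 yaw 8.1 tilt 0.19
t 3.27 tcp [ 485.6 -333.4  209.5] F [ 0.45 -0.38 -6.24] gap 0.726 gf 40.0 yaw 8.1 tilt 0.14
```

```bash
for i in 1 2 3 4 5 6;do python3 shift.py '0 0 0 0 0 0;0 0 0 0 0 0' >/dev/null; python3 go.py;done
```

```text
t 3.43 tcp [ 485.9 -333.7  210.4] F [ 0.54 -0.33 -6.55] gap 0.725 gf 40.0 yaw 8.1 tilt 0.05
t 3.6 tcp [ 486.1 -333.8  210.8] F [-0.23  0.26 -6.21] gap 0.725 gf 40.0 yaw 8.1 tilt 0.01
t 3.77 tcp [ 486.1 -333.8  210.9] F [-0.85 -0.32 -5.43] gap 0.726 gf 40.0 yaw 8.1 tilt 0.0
t 3.93 tcp [ 486.1 -333.8  210.9] F [-0.35  0.19 -7.82] gap 0.727 gf 40.0 yaw 8.1 tilt 0.0
t 4.1 tcp [ 486.1 -333.8  210.9] F [ 0.52  0.63 -5.48] gap 0.731 gf 40.0 yaw 8.1 tilt 0.0
t 4.27 tcp [ 486.1 -333.8  210.9] F [ 0.28  0.73 -5.68] gap 0.726 gf 40.0 yaw 8.1 tilt 0.0
```

This tin reads about 6.2–6.7 N, too heavy for a light one, so it's very likely the full one. I'll put it back in its spot and weigh the others to check.

```bash
python3 shift.py '0 0 40 0 0 0;0 0 40 0 0 0;0 0 35 0 0 0;0 0 20 0 0 0;0 0 12 0 0 0;0 0 5 0 0 0;0 0 3 0 0 0;0 0 0 0 0 0'
python3 go.py
python3 shift.py '0 0 0 0 0 0;0 0 0 0 0 0;0 0 0 0 0 0;0 0 0 0 0 0;0 0 0 0 0 0' 1.0
python3 shift.py '0 0 -20 0 0 0;0 0 -40 0 0 0;0 0 -40 0 0 0;0 0 -40 0 0 0;0 0 -15 0 0 0;0 0 0 0 0 0'
python3 go.py 676 -159 210
```

```text
t: 4.93
tool_pos: [485.9, -333.6, 57.1]
tcp_rot: [-0.0, 0.997, 0.071, -0.0]
force: [-0.4, 0.5, -6.5]
finger_gap: 0.728
gripper_force: 40.0
t 4.93 tcp [ 485.9 -333.6   57.1] F [-0.41  0.47 -6.48] gap 0.728 gf 40.0 yaw 8.1 tilt 0.01
t: 5.35
tool_pos: [486.3, -334.0, 56.2]
tcp_rot: [0.0, 0.997, 0.071, 0.0]
force: [-0.8, 0.3, 0.2]
finger_gap: 1.0
gripper_force: 0.0
t: 5.85
tool_pos: [487.8, -335.2, 215.6]
tcp_rot: [0.003, 0.997, 0.071, 0.003]
force: [0.6, -0.2, 0.5]
finger_gap: 0.997
gripper_force: 0.0
t 5.85 tcp [ 487.8 -335.2  215.6] F [ 0.61 -0.16  0.49] gap 0.997 gf 0.0 yaw 8.1 tilt 0.43
tool delta [ 211.2 -147.8    5.8] rows 6.4
```

```bash
python3 shift.py '30 -21 0 0 0 0;30 -21 0 0 0 0;30 -21 0 0 0 0;30 -21 0 0 0 0;30 -21 0 0 0 0;30 -21 0 0 0 0;30 -21 0 0 0 0;0 0 0 0 0 0'
python3 shift.py '0 0 0 0 0 0;0 0 0 0 0 0;0 0 0 0 0 0;0 0 0 0 0 0'; python3 go.py 676 -159 56
```

```text
t: 6.52
tool_pos: [676.7, -153.7, 209.7]
tcp_rot: [-0.001, 0.997, 0.073, 0.0]
force: [0.2, 1.0, 0.4]
finger_gap: 1.0
gripper_force: 0.0
t: 6.85
tool_pos: [672.5, -159.5, 210.9]
tcp_rot: [-0.0, 0.998, 0.07, -0.0]
force: [0.8, -0.2, -0.2]
finger_gap: 1.0
gripper_force: 0.0
t 6.85 tcp [ 672.5 -159.5  210.9] F [ 0.82 -0.17 -0.24] gap 1.0 gf 0.0 yaw 8.1 tilt 0.02
tool delta [  3.6  -0.  154.9] rows 3.9
```

```bash
python3 shift.py '3 0 40 0 0 0;0 0 40 0 0 0;0 0 35 0 0 0;0 0 25 0 0 0;0 0 15 0 0 0;0 0 0 0 0 0;0 0 0 0 0 0'
python3 shift.py '0 0 0 0 0 0;0 0 0 0 0 0;0 0 0 0 0 0;0 0 0 0 0 0;0 0 0 0 0 0;0 0 0 0 0 0' 0.0 40
python3 go.py
python3 shift.py '0 0 -15 0 0 0;0 0 -35 0 0 0;0 0 -40 0 0 0;0 0 -40 0 0 0;0 0 -25 0 0 0;0 0 0 0 0 0;0 0 0 0 0 0;0 0 0 0 0 0'
for i in 1 2 3 4 5 6 7 8;do python3 shift.py '0 0 0 0 0 0' >/dev/null; python3 go.py;done; python3 go.py 492 268.5 215
```

```text
t: 7.43
tool_pos: [675.6, -158.8, 55.9]
tcp_rot: [-0.0, 0.998, 0.07, -0.0]
force: [-0.5, -0.2, 0.5]
finger_gap: 1.001
gripper_force: 0.0
t: 7.93
tool_pos: [676.8, -158.5, 57.0]
tcp_rot: [0.0, 0.997, 0.071, 0.001]
force: [-1.2, -1.2, 7.1]
finger_gap: 0.714
gripper_force: 40.0
t 7.93 tcp [ 676.8 -158.5   57. ] F [-1.16 -1.22  7.11] gap 0.714 gf 40.0 yaw 8.1 tilt 0.1
t: 8.6
tool_pos: [675.4, -157.9, 209.7]
tcp_rot: [-0.0, 0.997, 0.071, -0.001]
force: [0.1, -0.2, -2.8]
finger_gap: 0.716
gripper_force: 40.0
t 8.68 tcp [ 675.2 -157.8  209. ] F [ 0.2  -0.06 -3.01] gap 0.723 gf 40.0 yaw 8.1 tilt 0.18
t 8.77 tcp [ 675.4 -157.9  209.2] F [ 0.3  -0.9  -2.15] gap 0.719 gf 40.0 yaw 8.1 tilt 0.16
t 8.85 tcp [ 675.7 -158.   209.6] F [-0.79  0.35 -2.34] gap 0.718 gf 40.0 yaw 8.1 tilt 0.12
t 8.93 tcp [ 675.9 -158.1  210.1] F [-1.51 -0.72 -2.73] gap 0.711 gf 40.0 yaw 8.1 tilt 0.07
t 9.02 tcp [ 676.1 -158.1  210.4] F [ 0.27  0.71 -2.44] gap 0.719 gf 40.0 yaw 8.1 tilt 0.04
t 9.1 tcp [ 676.1 -158.1  210.7] F [-0.29  0.49 -3.1 ] gap 0.714 gf 40.0 yaw 8.1 tilt 0.02
t 9.18 tcp [ 676.2 -158.1  210.8] F [ 0.14  0.54 -2.17] gap 0.716 gf 40.0 yaw 8.1 tilt 0.01
t 9.27 tcp [ 676.2 -158.2  211. ] F [-0.63 -0.47 -2.97] gap 0.72 gf 40.0 yaw 8.1 tilt 0.0
t 9.27 tcp [ 676.2 -158.2  211. ] F [-0.63 -0.47 -2.97] gap 0.72 gf 40.0 yaw 8.1 tilt 0.0
tool delta [-122.  -448.4   -4.1] rows 11.6
```

About 2.7 N, so this one is light. It goes to the middle place.

```bash
python3 shift.py '-5 -18 0 0 0 0;-9 -33 0 0 0 0;-10 -37 0 0 0 0;-10 -37 0 0 0 0;-10 -37 0 0 0 0;-10 -37 0 0 0 0;-10 -37 0 0 0 0;-10 -37 0 0 0 0'
python3 shift.py '-10 -37 0 0 0 0;-10 -37 0 0 0 0;-10 -36 0 0 0 0;-9 -35 0 0 0 0;-6 -20 0 0 0 0;-3 -11 0 0 0 0;0 0 0 0 0 0;0 0 0 0 0 0'
python3 shift.py '0 0 0 0 0 0;0 0 0 0 0 0;0 0 0 0 0 0;0 0 0 0 0 0'
python3 go.py 492 268.5 63
python3 - <<'E'
from bench import manip, camrig, readout
from h import *
c=camrig.capture("top");s=camrig.capture("scene");cv2.imwrite("pics/t1.png",np.hstack([cv2.resize(c["pixels"][160:360,120:320],(400,400)),cv2.resize(s["pixels"][100:340,380:620],(400,400))])[:,:,::-1])
W=depthpts(s);m=((W[...,2]>22)&(W[...,2]<34)&(s["range_z"]>0)).astype(np.uint8);m[:,:415]=0;m[:,490:]=0;m[:160]=0;m[305:]=0
print(cv2.minAreaRect(W[m>0][:,:2].astype(np.float32)))
E
```

```text
t: 9.93
tool_pos: [563.4, 103.1, 211.2]
tcp_rot: [-0.0, 0.997, 0.071, 0.0]
force: [1.1, 1.6, -2.8]
finger_gap: 0.714
gripper_force: 40.0
t: 10.6
tool_pos: [492.1, 269.0, 211.0]
tcp_rot: [0.0, 0.997, 0.071, 0.0]
force: [-0.2, -0.5, -2.6]
finger_gap: 0.716
gripper_force: 40.0
t: 10.93
tool_pos: [492.3, 268.4, 210.9]
tcp_rot: [0.0, 0.998, 0.07, 0.0]
force: [-0.4, -0.6, -2.1]
finger_gap: 0.715
gripper_force: 40.0
t 10.93 tcp [492.3 268.4 210.9] F [-0.36 -0.58 -2.13] gap 0.715 gf 40.0 yaw 8.1 tilt 0.0
tool delta [-3.000e-01 -1.000e-01  1.479e+02] rows 3.7
((491.44873046875, 270.37396240234375), (350.9371643066406, 120.67088317871094), 7.987242221832275)
```

View pics/t1.png

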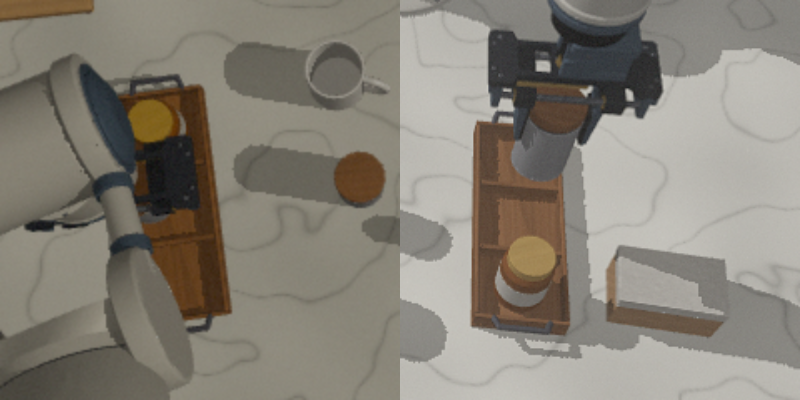

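The held tin is upright (right half, around (548,130)) over the middle place, with the jar undisturbed. The second camera puts the tray centre at (491.5, 270.3), which agrees. Lowering now.

```bash
python3 shift.py '0 -2 35 0 0 0;0 0 40 0 0 0;0 0 35 0 0 0;0 0 20 0 0 0;0 0 10 0 0 0;0 0 5 0 0 0;0 0 3 0 0 0;0 0 0 0 0 0'
python3 shift.py '0 0 1 0 0 0;0 0 0 0 0 0;0 0 0 0 0 0;0 0 0 0 0 0'
python3 go.py
python3 shift.py '0 0 0 0 0 0;0 0 0 0 0 0;0 0 0 0 0 0;0 0 0 0 0 0;0 0 0 0 0 0' 1.0
python3 shift.py '0 0 -20 0 0 0;0 0 -40 0 0 0;0 0 -40 0 0 0;0 0 -40 0 0 0;0 0 -10 0 0 0;0 0 0 0 0 0;0 0 0 0 0 0'
python3 go.py 518.5 12 211
python3 - <<'E'
from bench import manip, camrig, readout
from h import *
lids(camrig.capture("scene"),103,125,(120,310,160,500))
E
```

```text
t: 11.7
tool_pos: [492.3, 271.3, 63.6]
tcp_rot: [-0.0, 0.997, 0.071, 0.001]
force: [-0.6, 0.9, -3.5]
finger_gap: 0.717
gripper_force: 40.0
t: 12.03
tool_pos: [492.3, 271.3, 62.9]
tcp_rot: [-0.0, 0.997, 0.071, 0.001]
force: [0.3, -1.1, 6.8]
finger_gap: 0.716
gripper_force: 40.0
t 12.03 tcp [492.3 271.3  62.9] F [ 0.28 -1.12  6.8 ] gap 0.716 gf 40.0 yaw 8.1 tilt 0.11
t: 12.45
tool_pos: [491.6, 271.1, 61.9]
tcp_rot: [0.0, 0.997, 0.071, -0.0]
force: [0.1, 0.4, 0.2]
finger_gap: 0.998
gripper_force: 0.0
t: 13.03
tool_pos: [491.8, 271.1, 212.2]
tcp_rot: [-0.0, 0.997, 0.071, 0.001]
force: [0.0, -0.2, -1.4]
finger_gap: 1.0
gripper_force: 0.0
t 13.03 tcp [491.8 271.1 212.2] F [ 0.02 -0.16 -1.4 ] gap 1.0 gf 0.0 yaw 8.1 tilt 0.07
tool delta [-10.2 260.3   1.1] rows 6.5
[194.2 154.2] 516 mean [ 486.7 -332.2  107. ] mid [ 485.5 -333.7] ext [65.8 67.1]
[337.7 195.5] 603 mean [520.1  12.4 107.6] mid [518.8  12.3] ext [65.7 64.9]
[459.2 208.6] 695 mean [494.8 270.2 113.2] mid [492.2 270.8] ext [66.9 65.2]
[188.8 206.8] 227 mean [ 629.4 -286.2  111.4] mid [ 627.1 -289.2] ext [40.  39.9]
```

```bash
python3 shift.py '-1 20 0 0 0 0;-1 37 0 0 0 0;-2 40 0 0 0 0;-2 40 0 0 0 0;-1 40 0 0 0 0;-1 40 0 0 0 0;-1 28 0 0 0 0;-1 15 0 0 0 0'
python3 shift.py '0 0 0 0 0 0;0 0 0 0 0 0;0 0 0 0 0 0;0 0 0 0 0 0'; python3 go.py 518.8 12 56
```

```text
t: 13.75
tool_pos: [517.9, 9.1, 210.3]
tcp_rot: [0.0, 0.998, 0.07, -0.001]
force: [0.3, 1.3, 0.5]
finger_gap: 1.0
gripper_force: 0.0
t: 14.08
tool_pos: [518.1, 13.3, 211.4]
tcp_rot: [-0.0, 0.997, 0.071, -0.001]
force: [-0.3, 0.0, -0.1]
finger_gap: 0.999
gripper_force: 0.0
t 14.08 tcp [518.1  13.3 211.4] F [-0.28  0.   -0.15] gap 0.999 gf 0.0 yaw 8.2 tilt 0.06
tool delta [  0.7   1.4 155.4] rows 3.9
```

```bash
python3 shift.py '1 1 40 0 0 0;0 0 40 0 0 0;0 0 35 0 0 0;0 0 25 0 0 0;0 0 15 0 0 0;0 0 0 0 0 0;0 0 0 0 0 0'
python3 shift.py '0 0 0 0 0 0;0 0 0 0 0 0;0 0 0 0 0 0;0 0 0 0 0 0;0 0 0 0 0 0;0 0 0 0 0 0' 0.0 40
python3 go.py
python3 shift.py '0 0 -15 0 0 0;0 0 -35 0 0 0;0 0 -40 0 0 0;0 0 -40 0 0 0;0 0 -25 0 0 0;0 0 0 0 0 0;0 0 0 0 0 0;0 0 0 0 0 0'
for i in 1 2 3 4 5 6 7 8;do python3 shift.py '0 0 0 0 0 0' >/dev/null; python3 go.py;done; python3 go.py 388.5 255.8 211
```

```text
t: 14.67
tool_pos: [519.2, 12.3, 56.6]
tcp_rot: [-0.0, 0.997, 0.071, -0.001]
force: [0.6, 0.2, 0.1]
finger_gap: 0.999
gripper_force: 0.0
t: 15.17
tool_pos: [520.1, 11.5, 57.7]
tcp_rot: [0.0, 0.997, 0.071, 0.001]
force: [-2.0, 2.7, 10.0]
finger_gap: 0.73
gripper_force: 40.0
t 15.17 tcp [520.1  11.5  57.7] F [-2.04  2.69 10.02] gap 0.73 gf 40.0 yaw 8.1 tilt 0.09
t: 15.83
tool_pos: [518.9, 11.5, 211.2]
tcp_rot: [-0.0, 0.997, 0.071, -0.001]
force: [0.1, 0.1, -3.3]
finger_gap: 0.728
gripper_force: 40.0
t 15.92 tcp [518.7  11.5 210.6] F [-0.01 -0.24 -3.93] gap 0.722 gf 40.0 yaw 8.1 tilt 0.15
t 16.0 tcp [518.8  11.5 210.6] F [ 0.1   0.15 -2.7 ] gap 0.728 gf 40.0 yaw 8.1 tilt 0.15
t 16.08 tcp [519.1  11.5 210.9] F [ 0.02 -0.35 -3.85] gap 0.724 gf 40.0 yaw 8.1 tilt 0.11
t 16.17 tcp [519.3  11.4 211.2] F [-0.72 -0.25 -2.3 ] gap 0.727 gf 40.0 yaw 8.1 tilt 0.08
t 16.25 tcp [519.5  11.4 211.5] F [-0.35 -0.29 -2.19] gap 0.729 gf 40.0 yaw 8.1 tilt 0.05
t 16.33 tcp [519.6  11.5 211.7] F [-0.5   0.2  -1.94] gap 0.727 gf 40.0 yaw 8.1 tilt 0.02
t 16.42 tcp [519.6  11.4 211.8] F [-0.41 -0.35 -2.71] gap 0.731 gf 40.0 yaw 8.1 tilt 0.01
t 16.5 tcp [519.6  11.4 211.9] F [-0.05  0.23 -3.44] gap 0.728 gf 40.0 yaw 8.1 tilt 0.0
t 16.5 tcp [519.6  11.4 211.9] F [-0.05  0.23 -3.44] gap 0.728 gf 40.0 yaw 8.1 tilt 0.0
tool delta [ -95.3 -260.4    0.9] rows 6.9
```

About 2.8 N, also light, so tin C is confirmed as the heaviest. This one goes to the first place.

```bash
python3 shift.py '-7 -18 0 0 0 0;-13 -35 0 0 0 0;-14 -38 0 0 0 0;-14 -38 0 0 0 0;-14 -38 0 0 0 0;-14 -38 0 0 0 0;-12 -35 0 0 0 0;-7 -20 0 0 0 0'
python3 shift.py '0 0 0 0 0 0;0 0 0 0 0 0;0 0 0 0 0 0;0 0 0 0 0 0;0 0 0 0 0 0'
python3 go.py 388.5 255.8 63
```

```text
t: 17.17
tool_pos: [386.9, 258.0, 212.1]
tcp_rot: [-0.0, 0.997, 0.072, -0.0]
force: [-0.0, 0.3, -2.5]
finger_gap: 0.727
gripper_force: 40.0
t: 17.58
tool_pos: [389.4, 254.7, 211.9]
tcp_rot: [0.0, 0.998, 0.07, 0.0]
force: [-0.3, -0.1, -3.5]
finger_gap: 0.725
gripper_force: 40.0
t 17.58 tcp [389.4 254.7 211.9] F [-0.29 -0.14 -3.52] gap 0.725 gf 40.0 yaw 8.0 tilt 0.01
tool delta [ -0.7  -1.3 148.9] rows 3.7
```

```bash
python3 shift.py '-1 -1 35 0 0 0;0 0 40 0 0 0;0 0 35 0 0 0;0 0 20 0 0 0;0 0 10 0 0 0;0 0 5 0 0 0;0 0 3 0 0 0;0 0 0 0 0 0'
python3 shift.py '0 0 1 0 0 0;0 0 0 0 0 0;0 0 0 0 0 0;0 0 0 0 0 0'
python3 go.py
python3 shift.py '0 0 0 0 0 0;0 0 0 0 0 0;0 0 0 0 0 0;0 0 0 0 0 0;0 0 0 0 0 0' 1.0
python3 shift.py '0 0 -20 0 0 0;0 0 -40 0 0 0;0 0 -40 0 0 0;0 0 -40 0 0 0;0 0 -10 0 0 0;0 0 0 0 0 0;0 0 0 0 0 0'
python3 go.py 486 -333.7 211
```

```text
t: 18.25
tool_pos: [388.0, 256.0, 64.2]
tcp_rot: [-0.0, 0.998, 0.07, 0.0]
force: [-1.1, -0.4, -1.6]
finger_gap: 0.725
gripper_force: 40.0
t: 18.58
tool_pos: [388.4, 256.4, 63.6]
tcp_rot: [-0.0, 0.997, 0.071, 0.001]
force: [-0.0, -1.5, 8.6]
finger_gap: 0.725
gripper_force: 40.0
t 18.58 tcp [388.4 256.4  63.6] F [-0.01 -1.55  8.57] gap 0.725 gf 40.0 yaw 8.1 tilt 0.1
t: 19.0
tool_pos: [387.7, 256.3, 63.0]
tcp_rot: [-0.0, 0.997, 0.071, 0.0]
force: [1.5, -0.3, 0.4]
finger_gap: 0.996
gripper_force: 0.0
t: 19.58
tool_pos: [387.7, 256.3, 213.0]
tcp_rot: [-0.0, 0.997, 0.071, 0.0]
force: [0.4, -0.4, -0.5]
finger_gap: 1.0
gripper_force: 0.0
t 19.58 tcp [387.7 256.3 213. ] F [ 0.37 -0.36 -0.51] gap 1.0 gf 0.0 yaw 8.1 tilt 0.06
tool delta [ 13.9 597.9   1.9] rows 15.0
```

```bash
python3 shift.py '0 18 0 0 0 0;1 35 0 0 0 0;1 40 0 0 0 0;1 40 0 0 0 0;1 40 0 0 0 0;1 40 0 0 0 0;1 40 0 0 0 0;1 40 0 0 0 0'
python3 shift.py '1 40 0 0 0 0;1 40 0 0 0 0;1 40 0 0 0 0;1 40 0 0 0 0;1 40 0 0 0 0;1 40 0 0 0 0;1 35 0 0 0 0;1 30 0 0 0 0'
python3 shift.py '0 0 0 0 0 0;0 0 0 0 0 0;0 0 0 0 0 0;0 0 0 0 0 0;0 0 0 0 0 0'
python3 go.py 486 -333.7 56
python3 - <<'E'
from bench import manip, camrig, readout
from h import *
s=camrig.capture("scene");lids(s,80,125,(120,310,160,500));cv2.imwrite("pics/s2.png",s["pixels"][:,:,::-1])
E
```

```text
t: 20.25
tool_pos: [434.9, -34.6, 211.3]
tcp_rot: [-0.0, 0.997, 0.071, -0.001]
force: [0.4, -0.1, -0.3]
finger_gap: 1.004
gripper_force: 0.0
t: 20.92
tool_pos: [486.3, -335.7, 210.5]
tcp_rot: [-0.001, 0.998, 0.07, -0.001]
force: [-0.2, -0.0, -0.1]
finger_gap: 1.001
gripper_force: 0.0
t: 21.33
tool_pos: [486.8, -332.4, 212.5]
tcp_rot: [-0.0, 0.997, 0.071, -0.0]
force: [-0.1, -0.6, -0.2]
finger_gap: 1.002
gripper_force: 0.0
t 21.33 tcp [ 486.8 -332.4  212.5] F [-0.14 -0.62 -0.16] gap 1.002 gf 0.0 yaw 8.2 tilt 0.06
tool delta [ -0.9   1.3 156.5] rows 3.9
[195.3 157.4] 715 mean [ 491.8 -328.6  102.7] mid [ 486.5 -334. ] ext [65.5 69.5]
[456.7 173.2] 802 mean [395.9 254.4 107.7] mid [388.7 255. ] ext [67.7 64.7]
[458.1 211.5] 887 mean [499.4 269.5 108.4] mid [491.8 270.5] ext [67.7 65.4]
[190.1 210.4] 425 mean [ 632.7 -283.8  103.2] mid [ 626.1 -288.7] ext [45.8 47.1]
[336.3 259.6] 354 mean [663.9  44.6  87.3] mid [663.2  43.1] ext [81.3 82.1]
[458.2 255.4] 656 mean [598.3 283.8  95.2] mid [593.5 284.4] ext [59.7 57.3]
```

View pics/s2.png

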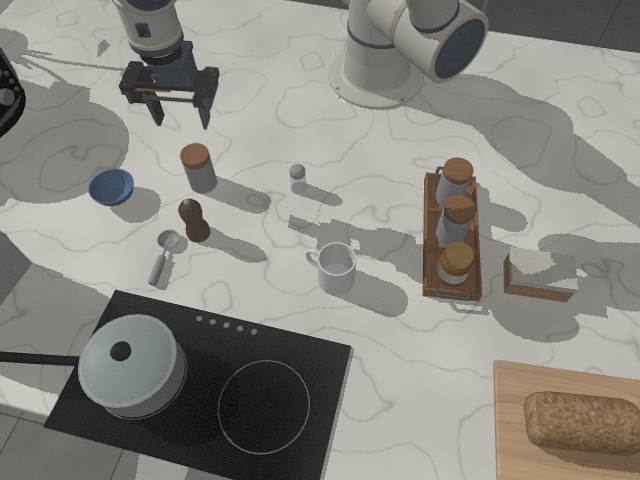

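Both light tins stand centred in the tray at (458,173) and (458,211), next to the jar at (458,255), and nothing else has moved. Next I grip the heavy tin at (196,157) and lift it 185 mm.

```bash
python3 shift.py '-1 1 40 0 0 0;0 0 40 0 0 0;0 0 35 0 0 0;0 0 25 0 0 0;0 0 16 0 0 0;0 0 0 0 0 0;0 0 0 0 0 0'
python3 shift.py '0 0 0 0 0 0;0 0 0 0 0 0;0 0 0 0 0 0;0 0 0 0 0 0;0 0 0 0 0 0;0 0 0 0 0 0' 0.0 40
python3 shift.py '0 0 -15 0 0 0;0 0 -35 0 0 0;0 0 -40 0 0 0;0 0 -40 0 0 0;0 0 -35 0 0 0;0 0 -20 0 0 0;0 0 0 0 0 0;0 0 0 0 0 0'
python3 shift.py '0 0 0 0 0 0;0 0 0 0 0 0;0 0 0 0 0 0;0 0 0 0 0 0;0 0 0 0 0 0;0 0 0 0 0 0;0 0 0 0 0 0;0 0 0 0 0 0'
for i in 1 2 3 4 5;do python3 shift.py '0 0 0 0 0 0;0 0 0 0 0 0' >/dev/null; python3 go.py;done
python3 - <<'E'
from bench import manip, camrig, readout
from h import *
s=camrig.capture("scene");cv2.imwrite("pics/s3.png",cv2.resize(s["pixels"][20:260,60:380],(800,600))[:,:,::-1])
E
```

```text
t: 21.97
tool_pos: [486.1, -334.2, 56.9]
tcp_rot: [-0.0, 0.997, 0.071, -0.0]
force: [-0.4, 0.0, 0.3]
finger_gap: 1.0
gripper_force: 0.0
t: 22.47
tool_pos: [486.5, -334.8, 57.9]
tcp_rot: [0.0, 0.997, 0.071, 0.0]
force: [-1.2, 3.6, 9.7]
finger_gap: 0.725
gripper_force: 40.0
t: 23.13
tool_pos: [486.2, -334.7, 242.0]
tcp_rot: [0.0, 0.997, 0.071, 0.0]
force: [-0.5, 0.1, -6.8]
finger_gap: 0.723
gripper_force: 40.0
t: 23.8
tool_pos: [486.2, -334.7, 241.9]
tcp_rot: [-0.0, 0.997, 0.071, -0.0]
force: [-0.0, -0.5, -6.1]
finger_gap: 0.726
gripper_force: 40.0
t 23.97 tcp [ 486.2 -334.8  242. ] F [ 0.93 -0.19 -5.98] gap 0.725 gf 40.0 yaw 8.1 tilt 0.01
t 24.13 tcp [ 486.2 -334.8  241.9] F [ 0.57 -0.42 -4.9 ] gap 0.725 gf 40.0 yaw 8.1 tilt 0.0
t 24.3 tcp [ 486.2 -334.8  241.9] F [ 0.47 -0.54 -6.15] gap 0.726 gf 40.0 yaw 8.1 tilt 0.0
t 24.47 tcp [ 486.2 -334.8  241.9] F [-0.93 -0.13 -7.22] gap 0.724 gf 40.0 yaw 8.1 tilt 0.0
t 24.63 tcp [ 486.2 -334.8  241.9] F [ 0.05 -0.6  -6.5 ] gap 0.724 gf 40.0 yaw 8.1 tilt 0.0
```

View pics/s3.png

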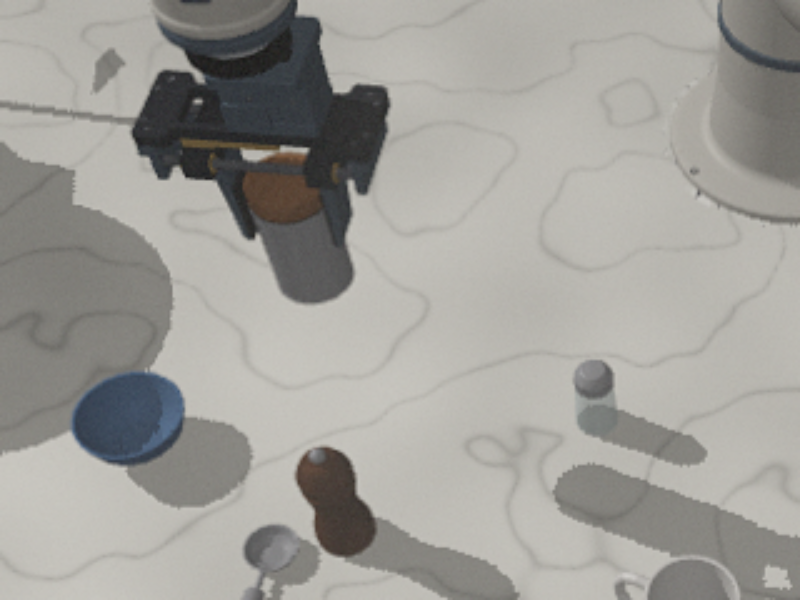

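The heavy tin is held upright and still at (305,230) in the crop, its underside about 185 mm up. It weighs about 6.2 N, against 2.7–2.8 N for the others.

```bash
python3 -c "
from bench import manip, camrig, readout
print(manip.close_job())"
```

```text
the job is handed in; nothing more can be done
None
```

The job is handed in at about 25 s of the 72 s allowed: the heaviest tin (about 6.2 N, against 2.7–2.8 N) is held upright about 185 mm up, the two lighter tins stand centred in the tray's two free places, and the last pictures show nothing else moved; no verdict came back.

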